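Make up two blood-test kits

TASK

Make up the two kits on the white kit trays from the stock standing between them. The tray with the oblong grey pad gets one vial of capillaries, upright in its ring, and the sealing-clay tray, lying right way up on the pad, lengthwise along it and not overhanging it; the tray with two rings gets the other vial, upright in the small ring, and the brown dropper bottle, upright in the large ring. Leave the small white puck and the black clip where they are.

Things in the scene. Friction and masses are not known exactly. Their poses are not given: they have to be found in the camera images.
- clay_kit: fixed kit tray: flat white slab 90 (its x) by 210 (its y) by 6 mm, end lips at both y ends up to 14 mm. Origin: centre of its underside, z up. Ring, inner diameter 40, outer 48 mm, rim at z 14 mm, floor at z 6 mm, centred at x 0, y +66 mm. Oblong grey pad, 64 (x) by 114 mm (y), flush with the slab top at z 6 mm, no rim, centred at x 0, y -35 mm.
- oil_kit: fixed kit tray: flat white slab 80 (its x) by 180 (its y) by 6 mm, end lips at both y ends up to 14 mm. Origin: centre of its underside, z up. Small ring, inner diameter 40, outer 48 mm, centred at x 0, y +46 mm; large ring, inner 56, outer 64 mm, centred at x 0, y -42 mm; rims at z 14 mm, floor inside at z 6 mm. Round both trays: tall analysers at the right, wall shelves over the back; carry low.
- vial_1: one of two alike closed vials of capillary tubes, either may go in either kit: a slim light-grey cylinder with a red cap, 18 mm diameter, 90 mm high (cap 19 mm diameter, from 78 mm up), 20 g, standing upright on the bench. Origin: centre of its underside, z up.
- vial_2: one of two alike closed vials of capillary tubes, either may go in either kit: a slim light-grey cylinder with a red cap, 18 mm diameter, 90 mm high (cap 19 mm diameter, from 78 mm up), 20 g, standing upright on the bench. Origin: centre of its underside, z up.
- dropper: brown dropper bottle with a black cap, 34 mm diameter up to 66 mm, cap 18 mm diameter up to 78 mm, 35 g, standing upright. Origin: centre of its underside, z up.
- clay: sealing-clay tray: flat white plate 40 mm (its x) by 90 mm (its y), 6 mm thick, with a beige slab of clay 30 by 80 mm on it up to 10 mm height, 50 g, lying on the bench. Origin: centre of its underside, y along its length, z up. It is rigid; grip it across the 40 mm.
- puck: bystander to leave alone: small white rounded puck, 34 mm (its x) by 55 mm (its y) by 16 mm high, loose on the bench amid the stock. Origin: centre of its underside.
- clip: bystander to leave alone: small black rounded block, 30 mm (its x) by 50 mm (its y) by 12 mm high, loose on the bench in front of the stock. Origin: centre of its underside.
Mind the look-alikes: they are no part of the job. Leave any orange or pink look-alike of the vial_2 alone.

How it is judged:
At the end, for the whole second after the job is handed in: A vial in each small ring, the dropper in the large ring, each upright (0.15 rad); the clay tray flat on the pad, clay up, lengthwise within 0.3 rad. Each within 13 mm of its place's centre along the tray's x and y and 4 mm of the floor height, released, at rest ((((x of vial_1 in the frame of clay_kit between -0.013 and 0.013 m and y of vial_1 in the frame of clay_kit between 0.053 and 0.079 m and z of vial_1 in the frame of clay_kit between 0.002 and 0.01 m and angle between vial_1's own z axis and vertical below 0.15 rad) and (x of vial_2 in the frame of oil_kit between -0.013 and 0.013 m and y of vial_2 in the frame of oil_kit between 0.033 and 0.059 m and z of vial_2 in the frame of oil_kit between 0.002 and 0.01 m and angle between vial_2's own z axis and vertical below 0.15 rad)) or ((x of vial_2 in the frame of clay_kit between -0.013 and 0.013 m and y of vial_2 in the frame of clay_kit between 0.053 and 0.079 m and z of vial_2 in the frame of clay_kit between 0.002 and 0.01 m and angle between vial_2's own z axis and vertical below 0.15 rad) and (x of vial_1 in the frame of oil_kit between -0.013 and 0.013 m and y of vial_1 in the frame of oil_kit between 0.033 and 0.059 m and z of vial_1 in the frame of oil_kit between 0.002 and 0.01 m and angle between vial_1's own z axis and vertical below 0.15 rad))) and x of dropper in the frame of oil_kit between -0.013 and 0.013 m and y of dropper in the frame of oil_kit between -0.055 and -0.029 m and z of dropper in the frame of oil_kit between 0.002 and 0.01 m and angle between each of dropper, clay's own z axis and vertical below 0.15 rad and x of clay in the frame of clay_kit between -0.013 and 0.013 m and y of clay in the frame of clay_kit between -0.048 and -0.022 m and z of clay in the frame of clay_kit between 0.002 and 0.01 m and angle between the y axis of clay and the y axis of clay_kit, either way round below 0.3 rad and linear speed of each of vial_1, vial_2, dropper, clay below 0.02 m/s and contact force between the fingers and vial_1 below 0.05 N and contact force between the fingers and vial_2 below 0.05 N and contact force between the fingers and dropper below 0.05 N and contact force between the fingers and clay below 0.05 N); the robot touches nothing.
It fails at once if the white puck is shifted more than 30 mm (distance of puck from where it was at the start of the episode above 0.03 m).
It fails at once if the black clip is shifted more than 30 mm (distance of clip from where it was at the start of the episode above 0.03 m).
It also fails if it takes over 88 s, if anything falls off the work surface, if the arm or the gripper's body presses on something with over 40 N, if the wrist force passes 120 N, or if a joint passes its speed limit or range.

ROBOT

A 6-joint arm with a two-finger parallel gripper is mounted at the origin on a cart in front of the work surface, level with it; the furniture and walls round the work are solid. World frame = base frame: x ahead of the robot, y to its left, z up, the work surface at z = 0. Lengths are in m, angles in rad, forces in N, time in s.
With the tool pointing down it reaches from about 0.325 to 0.75 m from the base axis. Payload 7.6 kg.
Tool frame: the origin (TCP) lies on the centre line of the jaws, within the pads' length; the fingertips stand 22 mm ahead of it and the grasp point (between the pads) lies 3 mm ahead of it; z points along the fingers, y is the line along which they close (so a half turn about z gives the same grasp; the last joint's range is limited). The gripper opens to 85 mm and grips with 20 to 120 N. Pads are 22 mm wide; open, the fingers measure 114 mm over their backs; the gripper's body (76 mm by 85 mm) begins 54 mm behind the grasp point. The pads swing forward as they close: fully open they stand 13 mm farther back than shut.
Start: joints at [1.058, 0.052, 1.401, -0, 1.689, -0.07], TCP at [0.225, 0.474, 0.253] pointing down, gripper open.
Joint ranges: [-2.9, 2.9], [-0.91, 2.17], [0.12, 2.37], [-1.06, 4.2], [0.26, 2.73], [-2.93, 2.93]. Speed limits (rad/s): [2.57, 2.57, 3.01, 3.14, 3.14, 3.14].

INTERFACE

Orientations are given as a unit quaternion [x, y, z, w].
In Python, from rig import readout, read_camera, calibration, bot gives the robot as it stands.
- The arm moves only by the tool servo_tool, never from a script. Its argument "plan" is a list of rows, each a list of 5 numbers: the closure, from -1 (fully open) to 1 (shut), then the shift along the tool's x, y, z in m, then the turn about the tool's z in rad. In form: [[grip, dx, dy, dz, roll], ...]. A call has 1 to 5 rows; each row shifts and turns the commanded pose from where the row before left it, along the tool's axes as they then stand; what a row does not reach is not made up. A row lasts 1/12 s, in which the tool goes at most 41.7 mm and 7.16 degrees, less where a joint would pass 70% of its speed; a pose out of reach is approached as far as the arm can. A call is refused whole if a number of a shift passes 0.0417 or a number of a turn 0.125, either way. A call with a gripper value outside its range is refused whole. The fingers move at their own pace and stop on an object; "force" is the grip in N (left out, the last holds). Time passes only in rows, so rows that do not move let the fingers close. It gives the time, the measured TCP pose, the force, the opening and the grip force at its end, in the units of the state.
- readout.get_state(): the state, without advancing time (a new reading comes with each control period).
- read_camera(name): name is "scene" or "top" or "wrist"; returns the picture (384x512x3 uint8, blue, green, red); there is no depth.
- calibration(name): a dict with "intrinsics" (3x3 intrinsics, pixels), "R" (3x3) and "t" (3): a world point X has camera coordinates R X + t; the wrist camera has in their place "hand_eye" (4x4, takes a point from camera to tool coordinates, whose origin is the TCP and whose axes are the flange's). Camera axes: x right, y down, z forward; pixel columns grow to the right and rows downward; lengths in m; the calibration is good to about 2 mm. The wrist camera is an equidistant fisheye: a pixel r from the principal point sees the ray r / f radians off the axis. A picture is of the moment at which its call begins: read the wrist's pose just before it. calibration takes no time and is no camera call.
- bot.hand_in(): hands the job in; it is judged then, once.
The state is a dict: "time": time; "joint_pos": joint angles; "dq": joint speeds; "joint_torque": joint torques, N m; "eef_pos": TCP position; "orientation": TCP orientation; "force": force on the tool from outside, world axes, zero at the start; "wrist_torque": the same for the moment, N m; "width": finger opening in m; "grip_force": force on a finger pad.
Only numpy, scipy, OpenCV 4.12 (cv2) and the standard library are available. Lean on these libraries where they do the work, as an engineer would, in place of code of your own. Each camera call takes 0.05 s, during which the arm holds its last target. There are 200 camera calls.

## Working session

There is one attempt and no reset: what is moved stays moved. The work goes in short steps, Python scripts to look and compute and a tool call to move; the robot and the scene stay as the last step left them, time stands still between calls to the robot, and variables do not carry over. Pictures are saved under pics/ and viewed, at most 17 in all, crops included, and the job is handed in when it is done.

Besides the shell and the picture viewer there is one more tool, called as name([rows], argument=value, ...), one row to a line, values as JSON. servo_tool: Moves the arm, as the interface text tells. Its arguments: {"type":"object","properties":{"plan":{"type":"array"},"force":{"type":"number"}},"required":["plan"]}

```bash
ls; mkdir -p pics
python3 - <<'E'
from rig import readout, read_camera, calibration, bot
import cv2
s=readout.get_state(); print({k:s[k] for k in('time','eef_pos','orientation','width')})
for n in('scene','top','wrist'):
    cv2.imwrite(f'pics/{n}0.png',read_camera(n)); c=calibration(n)
    print(n,{k:(v if isinstance(v,(int,float,str)) else __import__('numpy').round(v,4).tolist()) for k,v in c.items()})
E
```

```text
pics
{'time': 0.0, 'eef_pos': array([0.2247854 , 0.47415952, 0.2524728 ]), 'orientation': array([ 2.19587551e-01,  9.75592483e-01, -7.46780830e-04, -2.38261243e-04]), 'width': 0.08547061255546952}
scene {'intrinsics': [[397.7441, 0.0, 248.2903], [0.0, 397.7441, 187.6569], [0.0, 0.0, 1.0]], 'R': [[0.4115, -0.9114, 0.0067], [-0.5901, -0.272, -0.7601], [0.6946, 0.3088, -0.6498]], 't': [-0.1917, 0.3125, 0.6856]}
top {'intrinsics': [[418.8836, 0.0, 247.9476], [0.0, 418.8836, 198.7035], [0.0, 0.0, 1.0]], 'R': [[-0.019, -0.9994, -0.0289], [-0.9985, 0.0204, -0.0502], [0.0508, 0.0279, -0.9983]], 't': [0.0409, 0.4582, 1.2171]}
wrist {'intrinsics': [[297.3186, 0.0, 253.8846], [0.0, 297.3186, 191.3222], [0.0, 0.0, 1.0]], 'hand_eye': [[-0.0002, -0.9577, -0.2878, 0.0732], [1.0, -0.0, -0.0004, -0.0005], [0.0004, -0.2878, 0.9577, -0.1198], [0.0, 0.0, 0.0, 1.0]]}
```

View pics/top0.png

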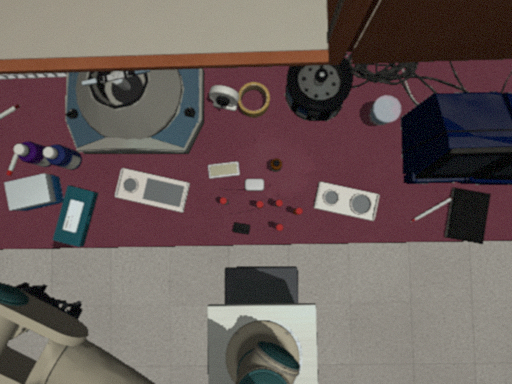

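View pics/scene0.png

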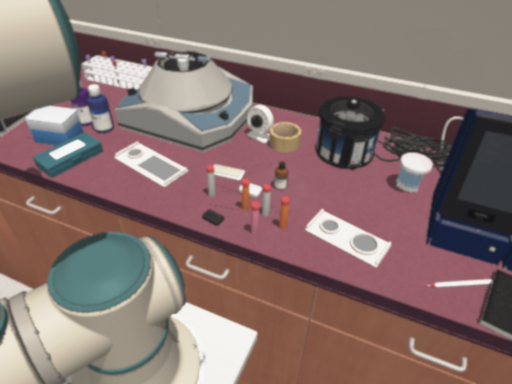

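The top view shows the clay_kit tray at (152,190), the oil_kit tray at (346,201), the clay at (223,170), the dropper at (275,164), the puck at (255,184) and the clip at (241,228). 

Things that could be taken for a vial, by red cap in the top view:
- (223,200): scene (211,180), grey body
- (260,204): scene (246,193), orange
- (279,203): scene (267,200), grey body
- (298,211): scene (285,213), orange
- (279,227): scene (256,218), pink

By the description I choose (223,200) and (279,203). Next I measure them and check the choice in a crop.

```bash
cat > h.py <<'E'
import numpy as np, cv2
from rig import readout, read_camera, calibration, bot
from scipy.spatial.transform import Rotation as Ro
C={n:calibration(n) for n in('scene','top','wrist')}
def ray(n,p,st=None):
    c=C[n];K=np.array(c['intrinsics']);u=(p[0]-K[0,2])/K[0,0];v=(p[1]-K[1,2])/K[1,1]
    if n!='wrist':
        R=np.array(c['R']);return -R.T@np.array(c['t']),R.T@np.array([u,v,1])
    r=np.hypot(u,v);d=np.array([0,0,1.]) if r<1e-9 else np.array([np.sin(r)*u/r,np.sin(r)*v/r,np.cos(r)])
    H=np.array(c['hand_eye']);R=Ro.from_quat(st['orientation']).as_matrix()
    return R@H[:3,3]+st['eef_pos'],R@H[:3,:3]@d
def onz(n,p,z,st=None):
    o,d=ray(n,p,st);return o+d*(z-o[2])/d[2]
def tri(a,b):
    (o1,d1),(o2,d2)=a,b
    s=np.linalg.lstsq(np.c_[d1,-d2],o2-o1,rcond=None)[0]
    p,q=o1+d1*s[0],o2+d2*s[1];return (p+q)/2,np.linalg.norm(p-q)
def blobs(m,lo=8,hi=1e9):
    m=m.astype(np.uint8);k,l,st,ce=cv2.connectedComponentsWithStats(m)
    return [(ce[i],st[i],l==i) for i in range(1,k) if lo<=st[i,4]<=hi]
E
python3 - <<'E'
from h import *
np.set_printoptions(precision=4,suppress=True)
I={n:cv2.imread(f'pics/{n}0.png') for n in('top','scene')}
def caps(im,x0,x1,y0,y1):
    h=cv2.cvtColor(im,cv2.COLOR_BGR2HSV);m=np.zeros(h.shape[:2],bool)
    m[y0:y1,x0:x1]=(((h[...,0]<6)|(h[...,0]>174))&(h[...,1]>150)&(h[...,2]>110))[y0:y1,x0:x1]
    return blobs(m,5)
T=caps(I['top'],200,320,190,240);S=caps(I['scene'],200,300,155,225)
print('S',[(b[0].round(1),b[1][4]) for b in S])
for b in T:
    o=[(tri(ray('top',b[0]),ray('scene',s[0])),s[0].round(0)) for s in S]
    o=[(p,e,s) for (p,e),s in o if e<.012]
    print('T',b[0].round(1),b[1][4],onz('top',b[0],.088),*o)
g=cv2.cvtColor(I['top'],cv2.COLOR_BGR2HSV)
w=(g[...,1]<60)&(g[...,2]>120); 
for b in blobs(w,40,6000):
    x,y=b[0]
    if 100<x<400 and 150<y<230:
        c=cv2.findContours(b[2].astype(np.uint8),0,2)[0][0];bx=cv2.boxPoints(cv2.minAreaRect(c))
        P=np.array([onz('top',p,.01)[:2] for p in bx]);print('W',b[0].round(1),b[1][4],'\n',P,P.mean(0))
a=cv2.resize(I['top'][150:240,190:320],None,fx=5,fy=5,interpolation=2)[:, :]
b=cv2.resize(I['scene'][145:275,110:395],None,fx=2.28,fy=2.28,interpolation=2)[:, :650]
a=cv2.resize(a,(400,277));cv2.imwrite('pics/c0.png',np.vstack([np.pad(a,((0,0),(0,250),(0,0))),b]))
E
```

```text
S [(array([285., 204.]), np.int32(5))]
T [222.8 200.2] 38 [0.4524 0.0991 0.088 ]
T [259.7 203.9] 38 [ 0.4402 -0.0023  0.088 ]
T [278.9 202.6] 38 [ 0.4426 -0.0552  0.088 ]
T [298.9 210.6] 38 [ 0.4195 -0.1093  0.088 ] (array([ 0.4198, -0.1105,  0.0765]), np.float64(0.00036792767257160506), array([285., 204.]))
T [279.2 227. ] 41 [ 0.3758 -0.0545  0.088 ]
W [223.4 169.5] 446 
 [[0.5637 0.1506]
 [0.5724 0.0591]
 [0.5301 0.055 ]
 [0.5214 0.1463]] [0.5469 0.1027]
W [147.3 188.7] 1349 
 [[0.4729 0.4315]
 [0.5626 0.4106]
 [0.5108 0.2029]
 [0.4219 0.2243]] [0.4921 0.3173]
W [254.1 184. ] 203 
 [[ 0.5174  0.0395]
 [ 0.5162 -0.0135]
 [ 0.4867 -0.0129]
 [ 0.4878  0.0401]] [0.502  0.0133]
W [345.4 200.8] 1372 
 [[ 0.428  -0.1593]
 [ 0.5083 -0.179 ]
 [ 0.4658 -0.3536]
 [ 0.3861 -0.3335]] [ 0.447  -0.2564]
```

View pics/c0.png

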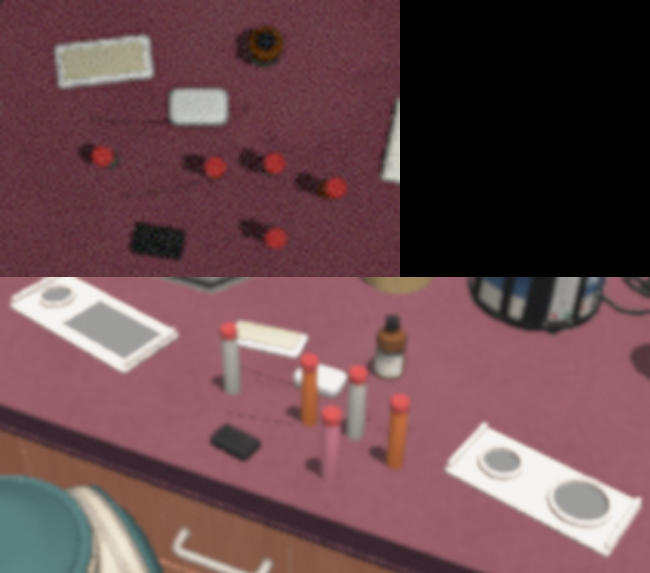

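The crop confirms it: the bodies are light grey at scene (211,180) and (267,200). The other three red caps sit on orange, orange and pink bodies. The gripper is first turned so that tool y lies along world x.

servo_tool([
  [-1,0,0,0,0.125],
  [-1,0,0,0,0.125],
  [-1,0,0,0,0.125],
  [-1,0,0,0,0.125],
  [-1,0,0,0,0.125],
], force=30)

```text
time: 0.57
eef_pos: [0.2249, 0.4743, 0.253]
orientation: [0.512, 0.859, -0.0, 0.0]
force: [1.2, -0.2, 1.0]
width: 0.086
grip_force: 0.0
```

servo_tool([
  [-1,0,0,0,0.125],
  [-1,0,0,0,0.125],
  [-1,0,0,0,0.125],
  [-1,0,0,0,0.125],
  [-1,0,0,0,0],
])

```text
time: 0.98
eef_pos: [0.2249, 0.4743, 0.253]
orientation: [0.708, 0.707, -0.0, 0.0]
force: [-0.1, -0.2, -0.3]
width: 0.0852
grip_force: 0.0
```

servo_tool([
  [-1,-0.025,0.04,0,0],
  [-1,-0.025,0.04,0,0],
  [-1,-0.025,0.04,0,0],
  [-1,-0.025,0.04,0,0],
  [-1,-0.025,0.04,0,0],
])

```text
time: 1.4
eef_pos: [0.4033, 0.3632, 0.2532]
orientation: [0.704, 0.71, 0.0, -0.0]
force: [0.5, 0.6, -0.1]
width: 0.0855
grip_force: 0.0
```

servo_tool([
  [-1,-0.025,0.04,0,0],
  [-1,-0.025,0.035,0,0],
  [-1,0,0,0,0],
  [-1,0,0,0,0],
])

```text
time: 1.73
eef_pos: [0.4727, 0.3168, 0.2525]
orientation: [0.706, 0.708, -0.001, -0.0]
force: [-0.4, 0.3, -0.2]
width: 0.0853
grip_force: 0.0
```

Run:
```python
from h import *
import json
s=readout.get_state();cv2.imwrite('pics/w1.png',read_camera('wrist'));print(s['eef_pos'],s['orientation'],s['time'])
json.dump({k:list(map(float,s[k])) for k in('eef_pos','orientation')},open('w1.json','w'))
```

```text
[0.47267066 0.31682666 0.25254465] [ 7.06068516e-01  7.08143246e-01 -5.89637369e-04 -2.15627553e-04] 1.7333
```

servo_tool([
  [-1,-0.04,0,0,0],
  [-1,-0.04,0,0,0],
  [-1,-0.04,0,0,0],
  [-1,-0.04,0,0,0],
  [-1,-0.04,0,0,0],
])

```text
time: 2.2
eef_pos: [0.4708, 0.1181, 0.2534]
orientation: [0.704, 0.71, 0.0, 0.0]
force: [1.2, 0.2, 0.8]
width: 0.0856
grip_force: 0.0
```

servo_tool([
  [-1,-0.02,0.02,0,0],
  [-1,0,0.01,0,0],
  [-1,0,0,0,0],
  [-1,0,0,0,0],
])

```text
time: 2.53
eef_pos: [0.5015, 0.0995, 0.2532]
orientation: [0.705, 0.709, -0.0, -0.0]
force: [-0.2, 0.6, 0.0]
width: 0.0851
grip_force: 0.0
```

Run:
```python
from h import *
import json
s=readout.get_state();cv2.imwrite('pics/w2.png',read_camera('wrist'));print(s['eef_pos'],s['orientation'],s['time'])
json.dump({k:list(map(float,s[k])) for k in('eef_pos','orientation')},open('w2.json','w'))
a=cv2.imread('pics/w1.png');b=cv2.imread('pics/w2.png');cv2.imwrite('pics/w12.png',cv2.resize(np.hstack([a,b]),(800,300),interpolation=cv2.INTER_AREA))
```

```text
[0.50145218 0.09954512 0.25320385] [ 7.05092958e-01  7.09114815e-01 -2.04198542e-05 -3.15503359e-04] 2.5333
```

View pics/w12.png

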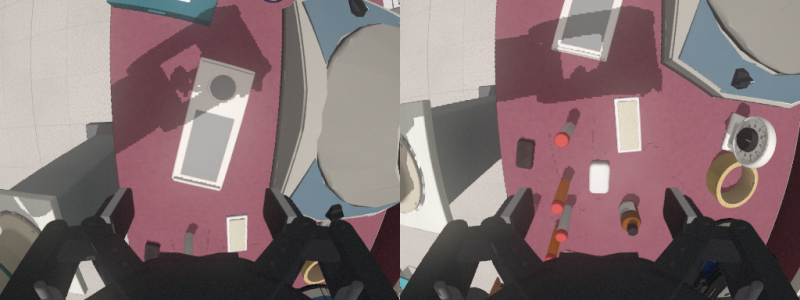

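In w1 (left panel) the tray's ring is at about (223,88) and its pad at (208,148). In w2 (right panel) the clay is at (627,125), vial cap 1 at (562,141), cap 2 at (561,237), the puck at (599,177) and the dropper cap at (632,229). The next step is to turn these into metric outlines and heights.

```bash
cat >> h.py <<'E'
import json
def rect(n,m,z,st=None):
    c=max(cv2.findContours(m.astype(np.uint8),0,cv2.CHAIN_APPROX_NONE)[0],key=cv2.contourArea)[:,0]
    P=np.array([onz(n,p,z,st)[:2] for p in c],np.float32)
    r=cv2.minAreaRect(P*1000);B=cv2.boxPoints(r)/1000
    e=[B[1]-B[0],B[2]-B[1]];e=max(e,key=np.linalg.norm);e=e*np.sign(e[1])
    return np.array(r[0])/1000,sorted(r[1]),np.arctan2(-e[0],e[1])  # yaw of long axis from world y
def redcaps(im):
    h=cv2.cvtColor(im,cv2.COLOR_BGR2HSV);return ((h[...,0]<6)|(h[...,0]>174))&(h[...,1]>165)&(h[...,2]>120)
E
python3 - <<'E'
from h import *
np.set_printoptions(precision=4,suppress=True)
w1,w2,top=[cv2.imread(f'pics/{n}.png') for n in('w1','w2','top0')]
s1,s2=[{k:np.array(v) for k,v in json.load(open(f'w{i}.json')).items()} for i in(1,2)]
hs=lambda im:cv2.cvtColor(im,cv2.COLOR_BGR2HSV)
H=hs(w1);m=np.zeros(H.shape[:2],bool);m[60:250,205:340]=(H[...,1]<70)[60:250,205:340]
for b in blobs(m,500):
    print('tray',b[0],b[1]);
    for z in(0.006,.01):print(z,*rect('wrist',b[2],z,s1))
print('ring/pad HSV',H[113,285],H[165,262],H[125,255],H[190,266])
Hh=H[...,2].astype(int)
H2=hs(w2);m=np.zeros(m.shape,bool);m[110:205,260:315]=((H2[...,1]<90)&(H2[...,2]>110))[110:205,260:315]
for b in blobs(m,300):
    print('clay',b[0],b[1],*rect('wrist',b[2],.006,s2));print('tri',tri(ray('wrist',b[0],s2),ray('top',(223.4,169.5))))
for b in blobs(redcaps(w2),20):
    if b[0][1]>140 and b[0][0]<260:
        print('cap',b[0],b[1][4],onz('wrist',b[0],.088,s2),[(p,e) for p,e in[tri(ray('wrist',b[0],s2),ray('top',t)) for t in((222.8,200.2),(259.7,203.9),(278.9,202.6),(298.9,210.6),(279.2,227))] if e<.008])
print('ring tri',tri(ray('wrist',(285,113),s1),ray('top',(131,184))))
cv2.imwrite('pics/z1.png',np.hstack([cv2.resize(w1[60:250,190:350],None,fx=2.4,fy=2.4),cv2.resize(w2[200:340,150:330],None,fx=2.2,fy=2.2)[:456] if 0 else cv2.resize(w2[200:340,150:330],(400,456))]))
E
```

```text
tray [271.1277 157.8785] [  219    73   108   172 11609]
0.006 [0.4889 0.3174] [101.6811752319336, 213.31016540527344] -0.2563611
0.01 [0.4887 0.3182] [100.5709228515625, 210.98098754882812] -0.25636068
ring/pad HSV [  0   9 116] [ 10   8 181] [ 13  18 172] [ 15   6 178]
clay [287.3971 158.1942] [ 260  110   55   95 5057] [0.5444 0.1057] [71.64515686035156, 122.470947265625] 0.011925499
tri (array([ 0.5463,  0.104 , -0.0029]), np.float64(0.004328337250719662))
ring tri (array([0.51  , 0.3794, 0.0067]), np.float64(0.0002971871956842714))
```

View pics/z1.png

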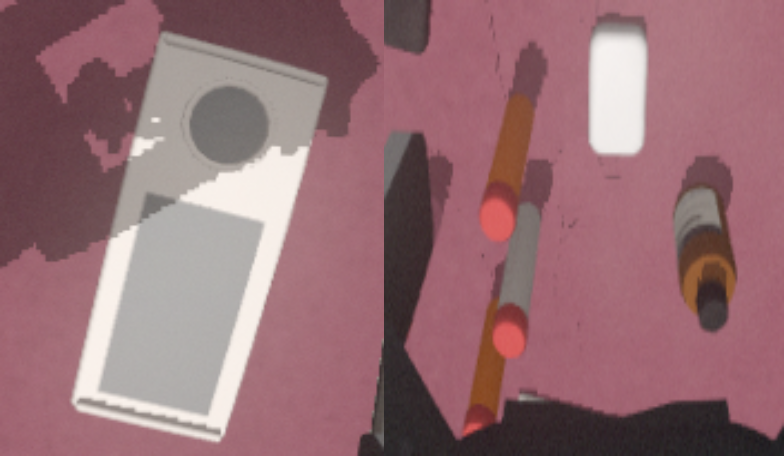

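The crop shows the ring at w1 pixel (285,112), the pad corners, vial cap 2 at w2 (207,304), and the dropper cap at about w2 (298,294). The masks were too loose, so I tighten them.

Run:
```python
from h import *
np.set_printoptions(precision=4,suppress=True)
w1,w2,top=[cv2.imread(f'pics/{n}.png') for n in('w1','w2','top0')]
s1,s2=[{k:np.array(v) for k,v in json.load(open(f'w{i}.json')).items()} for i in(1,2)]
pc=[onz('wrist',(190+x/2.4,60+y/2.4),.006,s1)[:2] for x,y in((147,193),(264,222),(209,415),(99,391))]
ring=onz('wrist',(285.4,112.1),.006,s1);pad=np.mean(pc,0);d=ring[:2]-pad
print('pad',pad,'sides',[np.linalg.norm(pc[i]-pc[i-1]) for i in range(4)],'ring',ring,'dist',np.linalg.norm(d),'yaw',np.arctan2(-d[0],d[1]))
H=cv2.cvtColor(w2,cv2.COLOR_BGR2HSV)
m=np.zeros(H.shape[:2],bool);m[115:205,265:315]=((H[...,1]<75)&(H[...,2]>150))[115:205,265:315]
for b in blobs(m,300):
    r=rect('wrist',b[2],.006,s2);print('clay',b[0],b[1],*r)
    print('tri',tri(ray('wrist',b[0],s2),ray('top',(223.4,169.5))))
m=((H[...,0]<8)|(H[...,0]>172))&(H[...,1]>125)&(H[...,2]>170)
for b in blobs(m,60):
    if 140<b[0][1] and b[0][0]<260:
        print('cap',b[0],b[1][4],onz('wrist',b[0],.087,s2),[(p,e) for p,e in[tri(ray('wrist',b[0],s2),ray('top',t)) for t in((222.8,200.2),(259.7,203.9),(278.9,202.6),(298.9,210.6),(279.2,227))] if e<.008])
m=np.zeros(H.shape[:2],bool);m[280:305,285:312]=(w2.max(2)<75)[280:305,285:312]
h2=cv2.cvtColor(top,cv2.COLOR_BGR2HSV);t=np.zeros(m.shape,bool);t[155:172,266:285]=(top.max(2)<45)[155:172,266:285]
for b in blobs(m,20):
    for q in blobs(t,4): print('dropcap',b[0],b[1][4],q[0],q[1][4],onz('wrist',b[0],.075,s2),onz('top',q[0],.078),tri(ray('wrist',b[0],s2),ray('top',q[0])))
# oil kit rings from top
g=top.max(2);print(g[188:215,322:375:1][::3,::2])
```

```text
pad [0.4861 0.2826] sides [np.float64(0.11312477963342628), np.float64(0.0628670027982194), np.float64(0.11291444535228072), np.float64(0.06345961078266411)] ring [0.5104 0.3805 0.006 ] dist 0.1008144810755754 yaw -0.24347386023591333
clay [291.6573 159.2569] [ 274  123   36   73 2273] [0.5488 0.1036] [41.70890426635742, 91.34135437011719] 0.09091753
tri (array([0.5486, 0.1036, 0.0015]), np.float64(0.0011896240247871279))
cap [206.0625 179.9167] 240 [0.4532 0.098  0.087 ] [(array([0.4529, 0.0988, 0.0887]), np.float64(0.0013176338607581988))]
cap [200.3642 266.9877] 162 [ 0.4413 -0.0032  0.087 ] [(array([ 0.4408, -0.0026,  0.0875]), np.float64(0.0013830260850898322))]
cap [205.6875 303.9375] 128 [ 0.4436 -0.0566  0.087 ] [(array([ 0.4432, -0.0552,  0.0884]), np.float64(0.0012768148477827806)), (array([ 0.4246, -0.1176,  0.0093]), np.float64(0.0070973762751225375))]
dropcap [297.2484 292.8944] 161 [275.6538 162.7308] 26 [ 0.5553 -0.0475  0.075 ] [ 0.5543 -0.049   0.078 ] (array([ 0.5554, -0.0492,  0.0726]), np.float64(0.0006979722853779477))
dropcap [297.2484 292.8944] 161 [271.2857 16
[... 449 characters left out ...]
 189 204 201 207 196]
 [167 154 116 114 114 115 115 110 160 203 207 205 206 205 196 145 150 119
  112 118 118 114 107 150 199 205 207]
 [200 161 123 114 122 120 118 100 171 208 206 205 203 202 121 138 119 116
  114 119 118 117 119  88 163 207 198]
 [206 191 166 152 127 123 127 186 204 205 207 202 204 199 147 130 113 118
  117 115 121 119 113 114 100 200 198]
 [204 205 205 199 194 194 204 199 202 203 203 206 204 204 141 140 118 120
  115 116 116 115 119 110 131 208 155]
 [157 185 196 204 207 205 205 210 204 207 205 203 205 207 166 154 123 117
  119 120 120 111 114 100 186 202 115]
 [ 97  96  91  97  99 124 138 163 192 202 211 212 207 210 208 193 153 161
  131 113 113 120 156 195 209 196 146]]
```

servo_tool([
  [-0.3,0.004,0.024,0.03,-0.09],
  [-0.3,0,0.023,0.03,0],
  [-0.3,0,0,0.04,0],
  [-0.3,0,0,0.04,0],
  [-0.3,0,0,0,0],
])

```text
time: 3.0
eef_pos: [0.5437, 0.1056, 0.1044]
orientation: [0.672, 0.74, -0.006, -0.005]
force: [-1.3, -0.6, -2.0]
width: 0.0554
grip_force: 0.0
```

servo_tool([
  [-0.3,0,0,0.03,0],
  [-0.3,0,0,0.02,0],
  [-0.3,0,0,0.01,0],
  [-0.3,0,0,0,0],
  [-0.3,0,0,0,0],
])

```text
time: 3.42
eef_pos: [0.5494, 0.1054, 0.0552]
orientation: [0.673, 0.74, 0.001, 0.001]
force: [0.4, 0.1, 0.3]
width: 0.0555
grip_force: 0.0
```

Run:
```python
from h import *
np.set_printoptions(precision=4,suppress=True)
s=readout.get_state();im=read_camera('wrist');cv2.imwrite('pics/w3.png',im[120:384,100:412]);print(s['eef_pos'],s['force'],s['width'])
```

```text
[0.5494 0.1054 0.0552] [0.4442 0.0616 0.3016] 0.05551603944138399
```

View pics/w3.png

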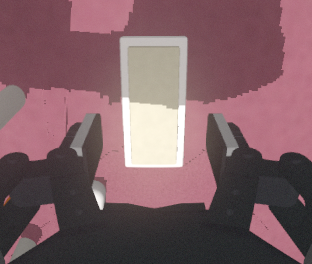

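The clay lies centred between the fingers, about (155,100) in the crop, so I go on down gently.

servo_tool([
  [-0.3,-0.002,0,0.02,0],
  [-0.3,0,0,0.008,0],
  [-0.3,0,0,0,0],
  [-0.3,0,0,0.002,0],
  [-0.3,0,0,0,0],
])

```text
time: 3.88
eef_pos: [0.5495, 0.1029, 0.0242]
orientation: [0.673, 0.739, 0.0, 0.0]
force: [-0.3, -0.5, 0.3]
width: 0.0555
grip_force: 0.0
```

servo_tool([
  [-0.3,0,0,0.002,0],
  [-0.3,0,0,0,0],
])

```text
time: 4.05
eef_pos: [0.5493, 0.1028, 0.0218]
orientation: [0.673, 0.739, 0.0, 0.0]
force: [0.4, -0.3, 0.3]
width: 0.0559
grip_force: 0.0
```

servo_tool([
  [0.2,0,0,0,0],
  [0.5,0,0,0,0],
  [0.5,0,0,0,0],
  [0.5,0,0,0,0],
  [0.5,0,0,0,0],
], force=35)

```text
time: 4.47
eef_pos: [0.5494, 0.1028, 0.0219]
orientation: [0.673, 0.739, 0.0, 0.0]
force: [0.0, 0.3, 5.1]
width: 0.0389
grip_force: 35.6
```

servo_tool([
  [0.5,0,0,-0.01,0],
  [0.5,0,0,-0.015,0],
  [0.5,0,0,-0.02,0],
  [0.5,0,0,0,0],
])

```text
time: 4.8
eef_pos: [0.551, 0.103, 0.0705]
orientation: [0.673, 0.739, 0.002, 0.002]
force: [1.2, 1.2, 1.0]
width: 0.0384
grip_force: 35.3
```

servo_tool([
  [0.5,0.037,-0.0095,-0.01,0],
  [0.5,0.037,-0.0095,0,0],
  [0.5,0.037,-0.0095,0,0],
  [0.5,0.037,-0.0095,0,0],
  [0.5,0.037,-0.0095,0,0],
])

```text
time: 5.22
eef_pos: [0.4834, 0.2839, 0.0759]
orientation: [0.674, 0.739, -0.0, -0.0]
force: [1.3, 0.5, -0.7]
width: 0.0384
grip_force: 35.3
```

servo_tool([
  [0.5,0,0,0,0.11],
  [0.5,0,0,0,0.115],
  [0.5,0,0,0,0.11],
  [0.5,0,0,0,0],
  [0.5,0,0,0,0],
])

```text
time: 5.63
eef_pos: [0.4843, 0.2824, 0.0758]
orientation: [0.786, 0.618, -0.0, -0.0]
force: [0.3, -0.2, 0.1]
width: 0.0384
grip_force: 35.3
```

Run:
```python
from h import *
np.set_printoptions(precision=4,suppress=True)
s=readout.get_state();im=read_camera('wrist');cv2.imwrite('pics/w4.png',im[60:384,100:412])
print(s['eef_pos'],s['orientation'],s['width'])
R=Ro.from_quat(s['orientation']).as_matrix();print('yaw',np.arctan2(-R[0,0],R[1,0]),'tool d to pad',R.T@(np.r_[.4861,.2826,.03]-s['eef_pos']))
```

```text
[0.4843 0.2824 0.0758] [ 0.7863  0.6179 -0.0004 -0.0001] 0.038379461022148044
yaw -0.23868057202071272 tool d to pad [0.0007 0.0017 0.0458]
```

View pics/w4.png

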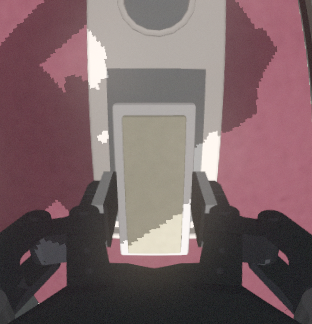

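The clay is held level and lined up with the pad in the crop (pad top edge at row 70, clay centred at column 153). Next I lower it onto the pad and release.

servo_tool([
  [0.5,0.001,0.002,0.025,0],
  [0.5,0,0,0.015,0],
  [0.5,0,0,0.0055,0],
  [0.5,0,0,0,0],
  [0.5,0,0,0,0],
])

```text
time: 6.1
eef_pos: [0.4871, 0.283, 0.0313]
orientation: [0.787, 0.617, 0.0, 0.0]
force: [0.3, 0.2, -0.2]
width: 0.0389
grip_force: 35.4
```

servo_tool([
  [0.5,0,0,0.001,0],
  [0,0,0,0,0],
  [-0.3,0,0,0,0],
  [-0.3,0,0,0,0],
  [-0.3,0,0,-0.01,0],
])

```text
time: 6.52
eef_pos: [0.4857, 0.2825, 0.0385]
orientation: [0.787, 0.617, -0.002, -0.0]
force: [-0.3, -0.1, -1.2]
width: 0.0555
grip_force: 0.0
```

servo_tool([
  [-0.3,0,0,-0.04,0],
  [-0.3,0,0,-0.04,0],
  [-0.3,0,0,-0.04,0],
  [-0.3,0,0,-0.04,0],
  [-0.3,0,0,0,0],
])

```text
time: 6.93
eef_pos: [0.4895, 0.2844, 0.2111]
orientation: [0.787, 0.617, 0.008, 0.002]
force: [0.9, -0.1, 0.9]
width: 0.0554
grip_force: 0.0
```

Run:
```python
from h import *
np.set_printoptions(precision=4,suppress=True)
s=readout.get_state();im=read_camera('wrist');cv2.imwrite('pics/w5.png',im[60:384,60:452])
print(s['eef_pos'],s['orientation'],s['width'])
R=Ro.from_quat(s['orientation']).as_matrix();print(R)
```

```text
[0.4895 0.2844 0.2111] [0.7872 0.6166 0.0082 0.0017] 0.05539526532954138
[[ 0.2394  0.9708  0.015 ]
 [ 0.9709 -0.2395  0.0075]
 [ 0.0108  0.0127 -0.9999]]
```

View pics/w5.png

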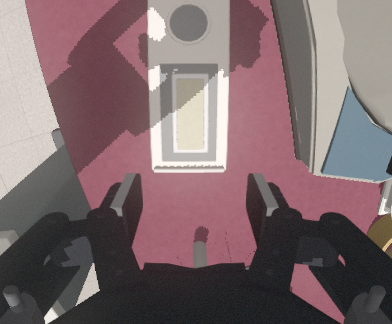

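The clay lies on the pad in the middle (crop (190,115)). Now vial 1 at (0.4526, 0.0985).

servo_tool([
  [-0.3,-0.038,0.0018,0,0],
  [-0.3,-0.038,0.0018,0,0],
  [-0.3,-0.038,0.0018,0,0],
  [-0.3,-0.038,0.0018,0,0],
  [-0.3,-0.037,0.0018,0,0],
])

```text
time: 7.4
eef_pos: [0.449, 0.0958, 0.1991]
orientation: [0.787, 0.617, -0.001, -0.0]
force: [1.1, 0.2, -0.6]
width: 0.0557
grip_force: 0.0
```

servo_tool([
  [-0.3,0,0,0,0],
  [-0.3,0,0,0,0],
])

```text
time: 7.57
eef_pos: [0.4498, 0.096, 0.1996]
orientation: [0.788, 0.615, -0.0, -0.0]
force: [-0.1, 1.3, 0.2]
width: 0.0555
grip_force: 0.0
```

```bash
cat >> h.py <<'E'
def to(x,y,z):
    s=readout.get_state();R=Ro.from_quat(s['orientation']).as_matrix()
    print(s['time'],s['eef_pos'].round(4),'w',round(s['width'],4),'tool d',(R.T@(np.array([x,y,z])-s['eef_pos'])).round(4));return s
E
python3 - <<'E'
from h import *
s=to(.4526,.0985,.06);im=read_camera('wrist');cv2.imwrite('pics/w6.png',im)
H=cv2.cvtColor(im,cv2.COLOR_BGR2HSV);m=((H[...,0]<8)|(H[...,0]>172))&(H[...,1]>125)&(H[...,2]>150)
for b in blobs(m,60): print(b[0],b[1][4],onz('wrist',b[0],.087,s))
E
```

```text
7.5667 [0.4498 0.096  0.1996] w 0.0555 tool d [0.0031 0.0022 0.1396]
[257.48600509 191.11450382] 393 [0.45328983 0.098268   0.087     ]
[270.61181435 292.56118143] 237 [ 0.44139197 -0.00270475  0.087     ]
```

servo_tool([
  [-0.3,0.003,0.003,0.035,0],
  [-0.3,0,0,0.035,0],
  [-0.3,0,0,0.035,0],
  [-0.3,0,0,0.035,0],
  [-0.3,0,0,0,0],
])

```text
time: 8.03
eef_pos: [0.4493, 0.1003, 0.0527]
orientation: [0.787, 0.617, -0.006, -0.003]
force: [-0.8, 0.7, -1.9]
width: 0.0554
grip_force: 0.0
```

servo_tool([
  [0.3,0,0,0,0],
  [0.7,0,0,0,0],
  [0.8,0,0,0,0],
  [0.8,0,0,0,0],
  [0.8,0,0,0,0],
], force=25)

```text
time: 8.45
eef_pos: [0.4554, 0.1, 0.0623]
orientation: [0.787, 0.617, 0.002, 0.001]
force: [0.5, 1.2, 7.0]
width: 0.0174
grip_force: 25.8
```

servo_tool([
  [0.8,0,0,-0.01,0],
  [0.8,0,0,-0.015,0],
  [0.8,0,0,-0.01,0],
  [0.8,0,0,0,0],
  [0.8,0,0,0,0],
])

```text
time: 8.87
eef_pos: [0.4543, 0.0996, 0.0957]
orientation: [0.787, 0.617, 0.001, 0.0]
force: [-0.1, 0.1, -1.2]
width: 0.0175
grip_force: 25.3
```

```bash
python3 -c "
from h import *
to(.5104,.3805,.095)"
```

```text
8.8667 [0.4543 0.0996 0.0957] w 0.0175 tool d [ 0.2862 -0.0128  0.0009]
```

servo_tool([
  [0.8,0.04,-0.002,-0.005,0],
  [0.8,0.04,-0.002,0,0],
  [0.8,0.04,-0.002,0,0],
  [0.8,0.04,-0.002,0,0],
  [0.8,0.04,-0.002,0,0],
])

```text
time: 9.28
eef_pos: [0.4917, 0.2978, 0.0988]
orientation: [0.787, 0.617, -0.001, -0.0]
force: [0.7, -0.8, 0.5]
width: 0.0174
grip_force: 25.3
```

servo_tool([
  [0.8,0.04,-0.002,0,0],
  [0.8,0.03,0,0,0],
  [0.8,0.018,0,0,0],
  [0.8,0,0,0,0],
  [0.8,0,0,0,0],
])

```text
time: 9.7
eef_pos: [0.5106, 0.3822, 0.0983]
orientation: [0.787, 0.617, -0.001, 0.0]
force: [0.1, -1.3, -0.7]
width: 0.0173
grip_force: 25.3
```

Run:
```python
from h import *
s=to(.5104,.3805,.0688);im=read_camera('wrist');cv2.imwrite('pics/w7.png',im[60:384,100:412])
```

```text
9.7 [0.5106 0.3822 0.0983] w 0.0173 tool d [-0.0017  0.0003  0.0295]
```

View pics/w7.png

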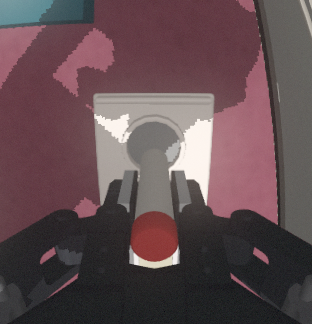

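The vial's foot stands over the ring's middle at (152,146), so I lower and release it.

servo_tool([
  [0.8,0,0,0.015,0],
  [0.8,0,0,0.01,0],
  [0.8,0,0,0.003,0],
  [0.8,0,0,0,0],
  [0.8,0,0,0,0],
])

```text
time: 10.17
eef_pos: [0.5112, 0.3815, 0.0719]
orientation: [0.787, 0.616, -0.0, -0.0]
force: [0.2, 0.4, -0.2]
width: 0.0174
grip_force: 25.3
```

servo_tool([
  [0.8,0,0,0.001,0],
  [0.8,0,0,0,0],
  [0.4,0,0,0,0],
  [-0.1,0,0,0,0],
  [-0.3,0,0,0,0],
])

```text
time: 10.58
eef_pos: [0.5113, 0.3822, 0.0711]
orientation: [0.787, 0.617, 0.0, 0.0]
force: [0.2, 0.1, -0.0]
width: 0.0487
grip_force: 0.0
```

servo_tool([
  [-0.3,0,0,-0.02,0],
  [-0.3,0,0,-0.04,0],
  [-0.3,0,0,-0.04,0],
  [-0.3,0,0,-0.04,0],
  [-0.3,0,0,0,0],
])

```text
time: 11.0
eef_pos: [0.5135, 0.3836, 0.222]
orientation: [0.787, 0.617, 0.008, 0.001]
force: [0.2, 0.3, 1.3]
width: 0.0557
grip_force: 0.0
```

Run:
```python
from h import *
s=to(.5104,.3805,.0688);im=read_camera('wrist');cv2.imwrite('pics/w8.png',im[0:384,60:452])
H=cv2.cvtColor(im,cv2.COLOR_BGR2HSV);m=((H[...,0]<8)|(H[...,0]>172))&(H[...,1]>125)&(H[...,2]>90)
for b in blobs(m,60): print(b[0],b[1][4],onz('wrist',b[0],.094,s))
to(.555,-.0485,.045)
```

```text
11.0 [0.5135 0.3836 0.222 ] w 0.0557 tool d [-0.0056 -0.0039  0.1532]
11.05 [0.5128 0.3832 0.2177] w 0.0557 tool d [-0.4105  0.143   0.1703]
```

View pics/w8.png

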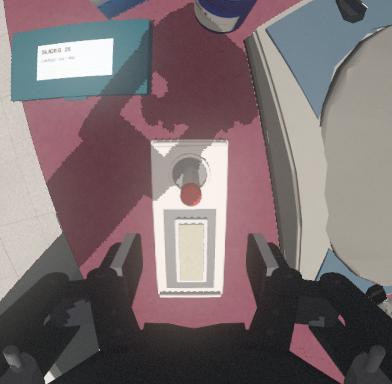

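Vial 1 stands upright in the ring, cap at crop (191,194), clay on the pad below it. Next is the dropper.

servo_tool([
  [-0.3,-0.041,0.0143,0,0],
  [-0.3,-0.041,0.0143,0,0],
  [-0.3,-0.041,0.0143,0,0],
  [-0.3,-0.041,0.0143,0,0],
  [-0.3,-0.041,0.0143,0,0],
])

```text
time: 11.47
eef_pos: [0.5301, 0.1728, 0.2098]
orientation: [0.787, 0.617, -0.001, -0.0]
force: [1.9, -0.7, -0.7]
width: 0.0554
grip_force: 0.0
```

servo_tool([
  [-0.3,-0.041,0.0143,0,0],
  [-0.3,-0.041,0.0143,0,0],
  [-0.3,-0.041,0.0143,0,0],
  [-0.3,-0.041,0.0143,0,0],
  [-0.3,-0.03,0.0143,0,0],
])

```text
time: 11.88
eef_pos: [0.5522, -0.0267, 0.21]
orientation: [0.788, 0.616, -0.001, -0.0]
force: [0.5, 0.0, 0.1]
width: 0.0551
grip_force: 0.0
```

servo_tool([
  [-0.3,0,0,0,0],
  [-0.3,0,0,0,0],
  [-0.3,0,0,0,0],
])

```text
time: 12.13
eef_pos: [0.5527, -0.0236, 0.21]
orientation: [0.787, 0.617, -0.0, -0.001]
force: [0.1, -0.4, 1.0]
width: 0.0556
grip_force: 0.0
```

Run:
```python
from h import *
s=to(.555,-.0485,.045);im=read_camera('wrist');cv2.imwrite('pics/w9.png',im)
H=cv2.cvtColor(im,cv2.COLOR_BGR2HSV);m=((H[...,0]<8)|(H[...,0]>172))&(H[...,1]>125)&(H[...,2]>150)
for b in blobs(m,60): print('cap',b[0],b[1][4],onz('wrist',b[0],.087,s))
m=np.zeros(H.shape[:2],bool);m[140:260,215:300]=(im.max(2)<75)[140:260,215:300]
for b in blobs(m,60): print('dark',b[0],b[1],onz('wrist',b[0],.076,s))
```

```text
12.1333 [ 0.5527 -0.0236  0.21  ] w 0.0556 tool d [-0.0237  0.0084  0.165 ]
cap [130.42402827 197.64310954] 283 [ 0.44151091 -0.00267743  0.087     ]
cap [151.91176471 248.35294118] 238 [ 0.44373189 -0.05584685  0.087     ]
cap [ 97.54705882 258.32941176] 170 [ 0.37690376 -0.05556352  0.087     ]
dark [265.2238806  206.55223881] [257 203  17   9  67] [ 0.55809402 -0.04348555  0.076     ]
```

servo_tool([
  [-0.3,-0.012,0.0045,0.02,0],
  [-0.3,-0.012,0.004,0.03,0],
  [-0.3,0,0,0.025,0],
  [-0.3,0,0,0,0],
  [-0.3,0,0,0,0],
])

```text
time: 12.6
eef_pos: [0.5547, -0.0479, 0.1349]
orientation: [0.787, 0.617, -0.001, -0.001]
force: [-0.2, 0.3, -0.3]
width: 0.0558
grip_force: 0.0
```

Run:
```python
from h import *
s=to(.5553,-.0485,.045);im=read_camera('wrist');cv2.imwrite('pics/w10.png',im[100:384,100:412])
```

```text
12.6 [ 0.5547 -0.0479  0.1349] w 0.0558 tool d [-0.0004  0.001   0.0899]
```

View pics/w10.png

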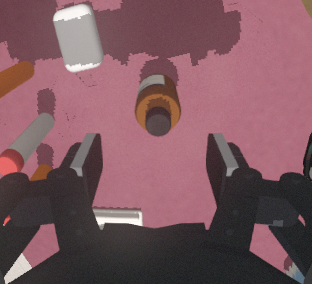

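The dropper cap is centred between the fingers at crop (158,121).

servo_tool([
  [-0.3,0,0.001,0.03,0],
  [-0.3,0,0,0.03,0],
  [-0.3,0,0,0.02,0],
  [-0.3,0,0,0.01,0],
  [-0.3,0,0,0,0],
])

```text
time: 13.07
eef_pos: [0.5562, -0.0488, 0.0453]
orientation: [0.787, 0.617, -0.0, -0.001]
force: [-0.1, 0.7, 0.6]
width: 0.0556
grip_force: 0.0
```

servo_tool([
  [0.2,0,0,0,0],
  [0.4,0,0,0,0],
  [0.5,0,0,0,0],
  [0.5,0,0,0,0],
  [0.5,0,0,0,0],
], force=25)

```text
time: 13.48
eef_pos: [0.558, -0.0495, 0.0485]
orientation: [0.787, 0.617, 0.002, 0.002]
force: [0.1, 0.9, 7.5]
width: 0.0336
grip_force: 25.2
```

Run:
```python
from h import *
s=to(.5553,-.0485,.045);print(s['force'].round(1),s['grip_force'])
# oil kit from top: yaw from slab, rings
c=np.array([.447,-.2564]);u=np.array([.0425,.1746]);u/=np.linalg.norm(u);print('top est small',c+.046*u,'large',c-.042*u,'yaw',-np.arctan2(u[0],u[1]))
top=cv2.imread('pics/top0.png');g=top.max(2);m=np.zeros(g.shape,bool);m[186:218,322:376]=(g<140)[186:218,322:376]&(cv2.cvtColor(top,cv2.COLOR_BGR2HSV)[...,1]<50)[186:218,322:376]
for b in blobs(m,40): print('disc',b[0],b[1][4],onz('top',b[0],.006))
to(*(c-.042*u),.1)
```

```text
13.4833 [ 0.558  -0.0495  0.0485] w 0.0336 tool d [ 0.0003 -0.0028  0.0035]
[0.1 0.9 7.5] 25.249614715576172
top est small [ 0.45787936 -0.21170504] large [ 0.43706667 -0.29720844] yaw -0.23877007776424383
disc [331.26666667 197.13333333] 135 [ 0.4588751 -0.2124561  0.006    ]
disc [360.89399293 203.59363958] 283 [ 0.43818811 -0.29807451  0.006     ]
13.4833 [ 0.558  -0.0495  0.0485] w 0.0336 tool d [-0.2694 -0.0578 -0.052 ]
```

servo_tool([
  [0.5,0,0,-0.01,0],
  [0.5,0,0,-0.02,0],
  [0.5,0,0,-0.02,0],
  [0.5,0,0,0,0],
  [0.5,0,0,0,0],
])

```text
time: 13.9
eef_pos: [0.5573, -0.0496, 0.0978]
orientation: [0.787, 0.617, 0.001, 0.001]
force: [-0.3, 1.2, -0.7]
width: 0.0338
grip_force: 25.0
```

servo_tool([
  [0.5,-0.038,-0.008,0,0],
  [0.5,-0.038,-0.008,0,0],
  [0.5,-0.038,-0.008,0,0],
  [0.5,-0.038,-0.008,0,0],
  [0.5,-0.038,-0.008,0,0],
])

```text
time: 14.32
eef_pos: [0.4704, -0.2254, 0.0947]
orientation: [0.787, 0.617, -0.0, -0.001]
force: [-0.2, -1.2, -0.3]
width: 0.0337
grip_force: 25.0
```

servo_tool([
  [0.5,-0.038,-0.008,0,0],
  [0.5,-0.038,-0.008,0,0],
  [0.5,0,0,0,0],
  [0.5,0,0,0,0],
])

```text
time: 14.65
eef_pos: [0.4369, -0.2955, 0.0947]
orientation: [0.788, 0.615, -0.0, -0.001]
force: [0.7, 0.8, -0.6]
width: 0.0335
grip_force: 25.0
```

Run:
```python
from h import *
s=to(.4382,-.298,.0545);im=read_camera('wrist');cv2.imwrite('pics/w11.png',im[60:384,100:412]);print(s['grip_force'])
g=im.max(2);H=cv2.cvtColor(im,cv2.COLOR_BGR2HSV);json.dump({k:list(map(float,s[k])) for k in('eef_pos','orientation')},open('w11.json','w'));cv2.imwrite('pics/w11f.png',im)
```

```text
14.65 [ 0.4369 -0.2955  0.0947] w 0.0335 tool d [-0.0022  0.002   0.0402]
25.03270536661148
```

View pics/w11.png

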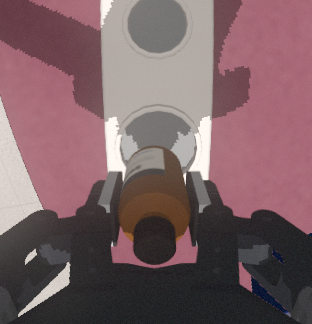

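Run:
```python
from h import *
s={k:np.array(v) for k,v in json.load(open('w11.json')).items()}
print('small',onz('wrist',(258,82.5),.006,s), 'tri',tri(ray('wrist',(258,82.5),s),ray('top',(331.27,197.13))))
print('large sides at row 145',onz('wrist',(220,205),.006,s),onz('wrist',(298,205),.006,s),'top of outer ring',onz('wrist',(259,165),.014,s))
```

```text
small [ 0.46091074 -0.21050981  0.006     ] tri (array([ 0.45960518, -0.21112126,  0.01336095]), np.float64(0.002191558789447371))
large sides at row 145 [ 0.41198622 -0.28984547  0.006     ] [ 0.4685728  -0.30403313  0.006     ] top of outer ring [ 0.44775465 -0.26583046  0.014     ]
```

The tray's large ring comes out at (0.440, -0.297), so I correct by 3 mm and lower.

servo_tool([
  [0.5,0,0.003,0.015,0],
  [0.5,0,0,0.015,0],
  [0.5,0,0,0.008,0],
  [0.5,0,0,0,0],
  [0.5,0,0,0,0],
])

```text
time: 15.12
eef_pos: [0.4414, -0.294, 0.0575]
orientation: [0.787, 0.617, -0.0, -0.001]
force: [0.4, 0.2, -0.1]
width: 0.0332
grip_force: 24.9
```

servo_tool([
  [0.5,0,0,0.0015,0],
  [0.5,0,0,0,0],
  [0.3,0,0,0,0],
  [0,0,0,0,0],
  [-0.3,0,0,0,0],
])

```text
time: 15.53
eef_pos: [0.4414, -0.2951, 0.0567]
orientation: [0.787, 0.617, 0.0, 0.0]
force: [0.2, -0.3, 0.8]
width: 0.0533
grip_force: 0.0
```

servo_tool([
  [-0.3,0,0,-0.02,0],
  [-0.3,0,0,-0.04,0],
  [-0.3,0,0,-0.04,0],
  [-0.3,0,0,-0.04,0],
  [-0.3,0,0,0,0],
])

```text
time: 15.95
eef_pos: [0.4437, -0.297, 0.2062]
orientation: [0.787, 0.617, 0.002, 0.007]
force: [0.9, -0.4, 0.6]
width: 0.0553
grip_force: 0.0
```

Run:
```python
from h import *
s=to(.4435,-.0557,.062);im=read_camera('wrist');cv2.imwrite('pics/w12b.png',im[60:384,60:452])
json.dump({k:list(map(float,s[k])) for k in('eef_pos','orientation')},open('w12b.json','w'))
```

```text
15.95 [ 0.4437 -0.297   0.2062] w 0.0553 tool d [ 0.235  -0.0601  0.1419]
```

View pics/w12b.png

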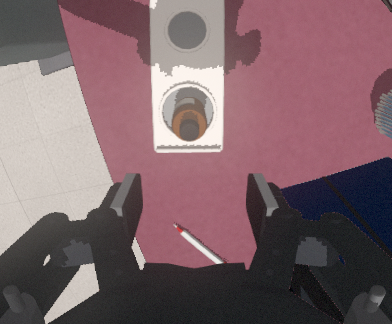

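The dropper stands upright in the large ring (crop (188,110)). Now vial 2.

servo_tool([
  [-0.3,0.039,-0.01,0,0],
  [-0.3,0.039,-0.01,0,0],
  [-0.3,0.039,-0.01,0,0],
  [-0.3,0.039,-0.01,0,0],
  [-0.3,0.039,-0.01,0,0],
])

```text
time: 16.42
eef_pos: [0.4385, -0.092, 0.1952]
orientation: [0.788, 0.616, -0.0, -0.001]
force: [1.2, 0.5, -1.0]
width: 0.0557
grip_force: 0.0
```

servo_tool([
  [0,0.038,-0.01,0,0],
  [0,0,0,0,0],
  [0,0,0,0,0],
  [0,0,0,0,0],
])

```text
time: 16.75
eef_pos: [0.4386, -0.0546, 0.1956]
orientation: [0.787, 0.617, -0.0, -0.0]
force: [0.3, 0.2, -0.5]
width: 0.0428
grip_force: 0.0
```

Run:
```python
from h import *
s=to(.4435,-.0557,.062);im=read_camera('wrist')
H=cv2.cvtColor(im,cv2.COLOR_BGR2HSV);m=((H[...,0]<8)|(H[...,0]>172))&(H[...,1]>125)&(H[...,2]>150)
for b in blobs(m,60): print('cap',b[0],b[1][4],onz('wrist',b[0],.087,s))
```

```text
16.75 [ 0.4386 -0.0546  0.1956] w 0.0428 tool d [1.000e-04 5.200e-03 1.336e-01]
cap [260.7375 195.9725] 400 [ 0.44380558 -0.05581641  0.087     ]
cap [183.08955224 213.48656716] 335 [ 0.37703369 -0.05536661  0.087     ]
cap [249.41237113 258.49140893] 291 [ 0.42083392 -0.10952856  0.087     ]
```

servo_tool([
  [0,0,0.0055,0.01,0],
  [0,0,0,0.03,0],
  [0,0,0,0.03,0],
  [0,0,0,0.03,0],
  [0,0,0,0.015,0],
])

```text
time: 17.22
eef_pos: [0.4421, -0.0566, 0.0765]
orientation: [0.788, 0.616, -0.002, -0.002]
force: [0.3, -0.2, -0.9]
width: 0.0425
grip_force: 0.0
```

servo_tool([
  [0,0,0,0.018,0],
  [0,0,0,0,0],
  [0,0,0,0,0],
])

```text
time: 17.47
eef_pos: [0.4435, -0.0565, 0.0621]
orientation: [0.788, 0.616, -0.001, -0.001]
force: [-1.0, 0.3, 0.9]
width: 0.0429
grip_force: 0.0
```

servo_tool([
  [0.3,0,0,0,0],
  [0.7,0,0,0,0],
  [0.8,0,0,0,0],
  [0.8,0,0,0,0],
  [0.8,0,0,0,0],
])

```text
time: 17.88
eef_pos: [0.4449, -0.056, 0.0644]
orientation: [0.787, 0.617, 0.001, 0.001]
force: [0.4, -0.3, 4.5]
width: 0.0174
grip_force: 24.6
```

servo_tool([
  [0.8,0,0,-0.01,0],
  [0.8,0,0,-0.02,0],
  [0.8,0,0,-0.01,0],
  [0.8,0,0,0,0],
  [0.8,0,0,0,0],
])

```text
time: 18.3
eef_pos: [0.4444, -0.0557, 0.1038]
orientation: [0.787, 0.617, 0.001, 0.001]
force: [0.0, 0.4, -1.2]
width: 0.0175
grip_force: 24.4
```

```bash
python3 -c "
from h import *
to(.500,-.070,.1);to(.4605,-.211,.1)"
```

```text
18.3 [ 0.4444 -0.0557  0.1038] w 0.0175 tool d [-0.0006  0.0574  0.0039]
18.3 [ 0.4444 -0.0557  0.1038] w 0.0175 tool d [-0.1469  0.0528  0.0038]
```

servo_tool([
  [0.8,0,0.03,0,0],
  [0.8,-0.005,0.024,0,0],
  [0.8,-0.035,0,0,0],
  [0.8,-0.04,0,0,0],
  [0.8,-0.04,0,0,0],
])

```text
time: 18.72
eef_pos: [0.467, -0.1858, 0.1017]
orientation: [0.787, 0.617, -0.001, -0.001]
force: [1.2, 0.0, 0.0]
width: 0.0174
grip_force: 24.6
```

servo_tool([
  [0.8,-0.025,0,0,0],
  [0.8,0,0,0,0],
  [0.8,0,0,0,0],
])

```text
time: 18.97
eef_pos: [0.4609, -0.2101, 0.102]
orientation: [0.788, 0.616, -0.0, -0.001]
force: [0.3, 0.5, -1.4]
width: 0.0178
grip_force: 24.6
```

Run:
```python
from h import *
s=to(.4605,-.211,.0705);im=read_camera('wrist');cv2.imwrite('pics/w13.png',im[60:384,100:412])
```

```text
18.9667 [ 0.4609 -0.2101  0.102 ] w 0.0178 tool d [-0.001  -0.0001  0.0315]
```

View pics/w13.png

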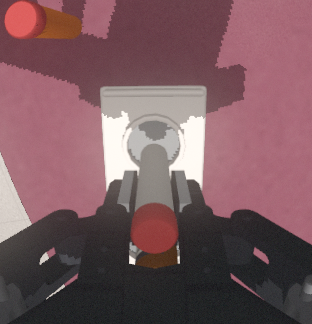

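The vial's foot stands over the small ring (ring centre (153,142)). I lower, release, rise and take the last look.

servo_tool([
  [0.8,-0.001,0,0.015,0],
  [0.8,0,0,0.01,0],
  [0.8,0,0,0.004,0],
  [0.8,0,0,0,0],
  [0.8,0,0,0,0],
])

```text
time: 19.43
eef_pos: [0.4616, -0.2098, 0.0741]
orientation: [0.787, 0.617, -0.0, -0.0]
force: [-0.2, -0.1, 1.1]
width: 0.0177
grip_force: 24.6
```

servo_tool([
  [0.8,0,0,0.0025,0],
  [0.8,0,0,0,0],
  [0.4,0,0,0,0],
  [-0.1,0,0,0,0],
  [-0.2,0,0,0,0],
])

```text
time: 19.85
eef_pos: [0.4617, -0.2105, 0.0721]
orientation: [0.787, 0.617, 0.0, 0.0]
force: [-0.6, -0.3, 0.2]
width: 0.0488
grip_force: 0.0
```

servo_tool([
  [-0.2,0,0,-0.01,0],
  [-0.2,0,0,-0.03,0],
  [-0.2,0,0,-0.04,0],
  [-0.2,0,0,-0.04,0],
  [-0.2,0,0,0,0],
])

```text
time: 20.27
eef_pos: [0.4644, -0.2119, 0.2019]
orientation: [0.787, 0.617, 0.003, 0.007]
force: [1.2, 0.7, 1.4]
width: 0.0512
grip_force: 0.0
```

servo_tool([
  [-0.2,0,-0.02,-0.02,0],
  [-0.2,0,-0.03,0,0],
  [-0.2,0,-0.03,0,0],
  [-0.2,0,0,0,0],
  [-0.2,0,0,0,0],
])

```text
time: 20.68
eef_pos: [0.3833, -0.1912, 0.2127]
orientation: [0.788, 0.616, 0.0, 0.001]
force: [1.3, 0.5, 0.5]
width: 0.051
grip_force: 0.0
```

Run:
```python
from h import *
s=to(.46,-.21,.07);print(s['width'],s['grip_force']);w=read_camera('wrist');t=read_camera('top');sc=read_camera('scene')
a=cv2.resize(w[60:330,:],(400,211));b=cv2.resize(sc[120:280,90:420],(400,194))
c=cv2.resize(t[140:240,100:400],(800,267));cv2.imwrite('pics/fin.png',np.vstack([np.hstack([a[:194],b]),c]))
m=redcaps(t)
for q in blobs(m,8):
    if 100<q[0][0]<400 and 140<q[0][1]<240: print(q[0],onz('top',q[0],.094))
```

```text
20.6833 [ 0.3833 -0.1912  0.2127] w 0.051 tool d [0.0002 0.0786 0.1429]
0.051025091971275166 0.0
[121.42105263 181.57894737] [0.50942842 0.3790373  0.094     ]
[334.95 194.9 ] [ 0.46031006 -0.20762429  0.094     ]
[259.4137931  203.93103448] [ 0.43983922 -0.00151962  0.094     ]
[279.21875 226.90625] [ 0.37615499 -0.05415077  0.094     ]
```

View pics/fin.png

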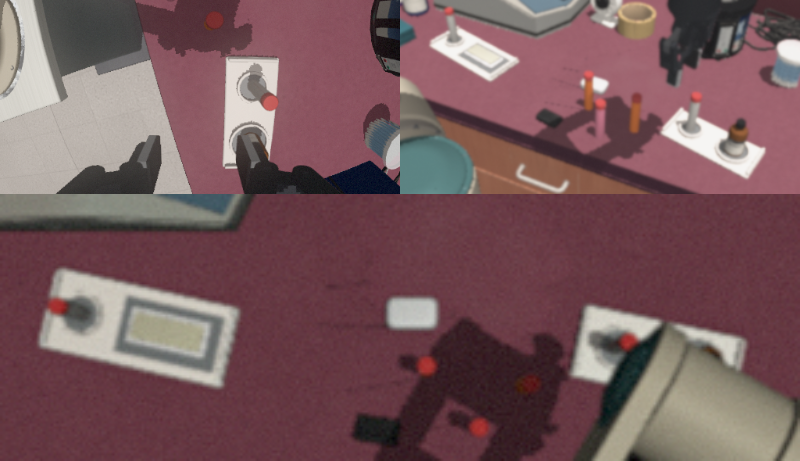

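The final look shows vials upright in both small rings (scene crop (450,22) and (692,112)), the dropper in the large ring (737,138) and the clay on its pad (485,52). Puck and clip look unmoved, and the gripper is clear.

```bash
python3 -c "
from h import *
print(bot.hand_in())"
```

```text
the job is handed in; nothing more can be done
None
```

I handed the job in at about 21 s on the robot clock: both kits are made up, and the last camera views showed both vials and the dropper upright in their rings, the clay right way up on its pad, and the puck and clip apparently unmoved; the hand-in returned no verdict.

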